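Get the rear pulley off a crowded hook

TASK

I need the pulley wheel at the very back of the crowded hook. First move the two wheels in front of it over to the empty hook and leave them hanging there, then take the rear wheel off and stand it upright in the slot of the wooden cradle, resting on its two ribs. Do not drop any wheel or put the front two down on the way, and leave the other things on the worktop where they are.

Things in the scene. Friction and masses are not known exactly. Their poses are not given: they have to be found in the camera images.
- full_stand: The crowded hook: fixed stand of bent 8 mm steel rod on a dark foot 115x70x8 mm. Origin on the worktop under the post, z up. At the post's top a round arm runs level along the body's -x (toward the robot), axis 150 mm up, from x -8 to -110 mm, then turns up 45 degrees to a tip at x -123, top 163 mm up. Nothing stands above the arm. Three wheels hang on it, 30 mm apart.
- spare_stand: The empty hook, of the same make: fixed stand of bent 8 mm steel rod on a dark foot 115x70x8 mm. Origin on the worktop under the post, z up. At the post's top a round arm runs level along the body's -x (toward the robot), axis 150 mm up, from x -8 to -110 mm, then turns up 45 degrees to a tip at x -123, top 163 mm up. Nothing stands above the arm. 
- cradle: fixed wooden cradle, base 90x50x6 mm, origin on the worktop under its slot's middle. Two cheeks (18 mm in x, 36 mm in y, tops 28 mm up) leave a slot 20 mm wide along y, open at both ends. In it two black ribs at y -13 and +13 mm, 6 mm wide, tops 13 mm up, carry the wheel: seated, its axle is along the cradle's x and its centre 39 mm up. Fingers closing along y pass outside the cheeks.
- rear_wheel: The wanted wheel: V-belt pulley, 60 mm outside diameter, with two flanges and a 5 mm deep groove; the one nearest the post (about 34 mm in front of it) at the start. Bore 32 mm, 14 mm thick, steel, 0.10-0.21 kg. Origin at its centre, x = axle (along the arm). Hangs loose by its bore, centre 12 mm below the arm axis; raised 16 mm it clears the tip by 5 mm. Grip from above across its outside. 
- middle_wheel: Toothed pulley, 56 mm outside diameter, hanging second (about 64 mm in front of the post) at the start. Bore 32 mm, 14 mm thick, steel, 0.10-0.21 kg. Origin at its centre, x = axle (along the arm). Hangs loose by its bore, centre 12 mm below the arm axis; raised 16 mm it clears the tip by 5 mm. Grip from above across its outside. 
- front_wheel: Plain pulley ring, 52 mm outside diameter, hanging nearest the tip (about 94 mm in front of the post) at the start. Bore 32 mm, 14 mm thick, steel, 0.10-0.21 kg. Origin at its centre, x = axle (along the arm). Hangs loose by its bore, centre 12 mm below the arm axis; raised 16 mm it clears the tip by 5 mm. Grip from above across its outside. 
- roller_bearing: grey ball bearing lying flat on the worktop, 52 mm across, 15 mm high; bystander
- plug: spark plug lying on the worktop, 62 x 53 x 20 mm; bystander
- black_tape: roll of black tape lying flat, 62 mm across, 19 mm high; bystander
- screwdriver: screwdriver with a yellow handle lying near the front edge, 188 mm long, 22 mm high; bystander
- jar: glass jar of bolts with a brass-coloured lid, 60 mm across, 90 mm high, standing behind the work; bystander
Not all that is in view belongs to the job. Leave any orange look-alike of the rear_wheel alone.

How it is judged:
By the outcome, as a careful person would: the job done as asked, in the order asked, and still so for the second after the job is handed in, with the robot touching nothing.
It also fails if it takes over 67 s, if anything falls off the work surface, if the arm or the gripper's body presses on something with over 40 N, if the wrist force passes 120 N, or if a joint passes its speed limit or range.

ROBOT

A 7-joint arm with a two-finger parallel gripper is mounted at the origin on a cart in front of the work surface, level with it; the furniture and walls round the work are solid. World frame = base frame: x ahead of the robot, y to its left, z up, the work surface at z = 0. Lengths are in m, angles in rad, forces in N, time in s.
With the tool pointing down it reaches from about 0.425 to 0.875 m from the base axis. Payload 4.7 kg.
Tool frame: the origin (TCP) lies midway between the tips of the shut fingers; the grasp point (between the pads) lies 19 mm behind it; z points along the fingers, y is the line along which they close (so a half turn about z gives the same grasp; the last joint's range is limited). The gripper opens to 87 mm and grips with 3 to 60 N. Pads are 19 mm wide; open, the fingers measure 117 mm over their backs; the gripper's body (75 mm by 190 mm) begins 51 mm behind the grasp point.
Start: joints at [1.172, 0.321, -0.07, 1.45, 0.023, 1.371, -0.057], TCP at [0.261, -0.595, 0.223] pointing down, gripper open.
Joint ranges: [-2.86, 2.86], [-0.3, 2.09], [-1.38, 1.24], [0.06, 2.45], [-1.56, 4.7], [0.09, 2.05], [-2.69, 2.69]. Speed limits (rad/s): [2.57, 2.57, 3.14, 3.14, 3.14, 3.14, 3.14].

INTERFACE

Orientations are given as a unit quaternion [w, x, y, z].
In Python, from workcell import robot gives the robot as it stands.
- The arm moves only by the tool send_rows, never from a script. Its argument "steps" is a list of rows, each an object with "dp": the shift along the tool's x, y, z normalised to -1 to 1, where 1 is 0.12 m, a list of three; "rot": the turn, a rotation vector about the tool's x, y, z normalised to -1 to 1, where 1 is 45 degrees, a list of three; "fingers": the opening in per cent of the stroke, from 0 (shut) to 100 (fully open). A call has 1 to 8 rows; each row is the pose to reach, as a shift and turn from the pose commanded when the call began, along the tool's axes at that moment; what a row does not reach only later rows make up. A row lasts 1/10 s, in which the tool goes at most 50 mm and 8.59 degrees, less where a joint would pass 70% of its speed; a pose out of reach is approached as far as the arm can. A call with a number of a shift or a turn outside -1 to 1 is refused whole. A call with a gripper value outside its range is refused whole. The fingers move at their own pace and stop on an object; "squeeze" is the grip in N (left out, the last holds). Time passes only in rows, so rows that repeat a pose let the fingers close. It gives the time, the measured TCP pose, the force, the opening and the grip force at its end, in the units of the state.
- robot.get_obs(): the state, without advancing time (a new reading comes with each control period).
- robot.read_camera(name): name is "scene" or "top" or "wrist"; returns a dict with "img" (400x640x3 uint8, red, green, blue), "range_z" (400x640 float32, m along the optical axis (not along the pixel's ray), 0 where there is no reading), "fx", "fy", "cx", "cy" (pixels), "R" (3x3) and "t" (3): a world point X has camera coordinates R X + t; the wrist camera has in their place "mount" (4x4, takes a point from camera to tool coordinates, whose origin is the TCP and whose axes are the flange's). Camera axes: x right, y down, z forward; pixel columns grow to the right and rows downward; lengths in m; the calibration is good to about 2 mm. A picture is of the moment at which its call begins: read the wrist's pose just before it.
- robot.hand_in(): hands the job in; it is judged then, once.
The state is a dict: "clock": time; "q": joint angles; "joint_vel": joint speeds; "joint_torque": joint torques, N m; "tool_pos": TCP position; "eef_rot": TCP orientation; "wrist_force": force on the tool from outside, world axes, zero at the start; "torque": the same for the moment, N m; "opening": finger opening in m; "grip_force": force on a finger pad.
Only numpy, scipy, OpenCV 4.12 (cv2) and the standard library are available. Lean on these libraries where they do the work, as an engineer would, in place of code of your own. Each camera call takes 0.05 s, during which the arm holds its last target. There are 200 camera calls.

## Working session

There is one attempt and no reset: what is moved stays moved. The work goes in short steps, Python scripts to look and compute and a tool call to move; the robot and the scene stay as the last step left them, time stands still between calls to the robot, and variables do not carry over. Pictures are saved under pics/ and viewed, at most 10 in all, crops included, and the job is handed in when it is done.

Besides the shell and the picture viewer there is one more tool, called after ">>>" as a command line: name --argument value ..., lists and objects as JSON in quotes. send_rows: Moves the arm, as the interface text tells. Its arguments: {"type":"object","properties":{"steps":{"type":"array","items":{"type":"object","properties":{"dp":{"type":"array","items":{"type":"number","minimum":-1,"maximum":1}},"rot":{"type":"array","items":{"type":"number","minimum":-1,"maximum":1}},"fingers":{"type":"number"}}}},"squeeze":{"type":"number"}},"required":["steps"]}

```bash
mkdir -p pics; ls
python3 - <<'E'
from workcell import robot
import cv2,numpy as np,pickle
print(robot.get_obs())
for n in("scene","top"):
    c=robot.read_camera(n); pickle.dump(c,open(f'{n}.pkl','wb'))
    cv2.imwrite(f'pics/{n}0.png',c['img'][:,:,::-1]); print(n,c['R'],c['t'],c['fx'],(c['range_z']>0).mean())
E
```

```text
pics
{'clock': 0.0, 'q': array([ 1.17208031,  0.32181686, -0.07008899,  1.45165343,  0.02261419,
        1.37079084, -0.05691012]), 'joint_vel': array([-2.87744359e-04,  9.16546990e-05,  7.12020794e-04, -1.08331965e-03,
        8.54840209e-04,  1.74340259e-04,  2.90537146e-04]), 'joint_torque': array([-5.31927362e-04, -4.91290998e+01, -4.03769799e-01, -3.12535357e+01,
       -6.38032285e-02,  4.36724047e-02,  1.41085875e-04]), 'tool_pos': array([ 0.26050848, -0.594921  ,  0.22147636]), 'eef_rot': array([-9.07909870e-04,  9.78770207e-01,  2.04958526e-01, -2.46143944e-04]), 'wrist_force': array([-0.49193258, -0.80866326, -0.0178951 ]), 'torque': array([-0.03338998,  0.01139164, -0.04578636]), 'grip_force': 0.0, 'opening': 0.08701208060989817}
scene [[-4.34509917e-01 -9.00666927e-01 -4.67695589e-04]
 [-6.76020770e-01  3.26476620e-01 -6.60612545e-01]
 [ 5.95144563e-01 -2.86726531e-01 -7.50726879e-01]] [0.22255881 0.40180804 0.95915365] 503.25558300261906 0.99612890625
top [[-0.00202971 -0.99973793 -0.02280236]
 [-0.99758997  0.00360576 -0.06929106]
 [ 0.06935512  0.02260677 -0.99733585]] [0.02093608 0.49820151 0.92257858] 365.28949797892346 0.99601171875
```

View pics/scene0.png

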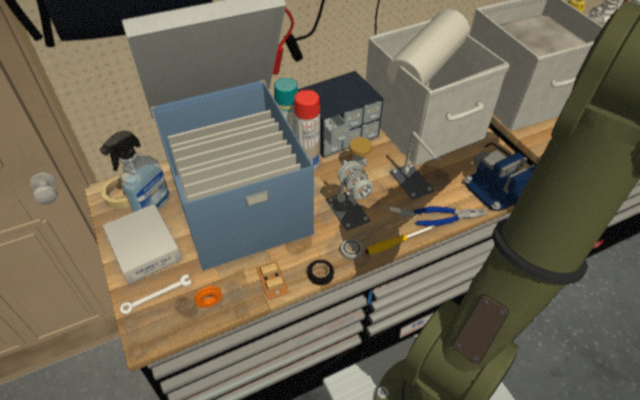

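View pics/top0.png

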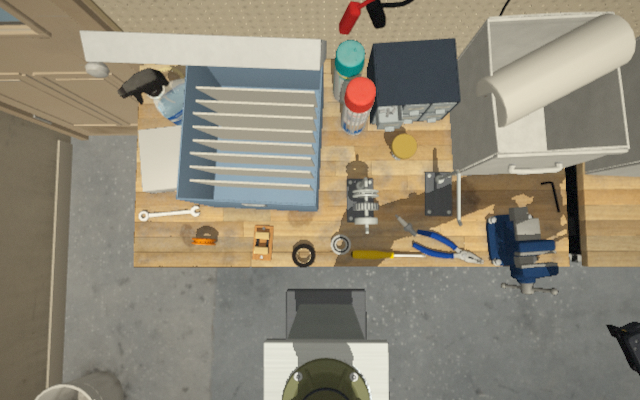

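The scene view shows the full hook at (352,190) and the spare at (412,165). The cradle is at (270,280) and the orange look-alike at (208,297). In the top view the same items are at (362,203), (440,195), (263,242) and (204,240). Next I'll measure them from the depth cloud.

```bash
cat > h.py <<'E'
import numpy as np,cv2,pickle
from scipy.spatial.transform import Rotation as Ro
from workcell import robot
def cloud(c):
    v,u=np.mgrid[:400,:640]; z=c['range_z']
    P=np.stack([(u-c['cx'])*z/c['fx'],(v-c['cy'])*z/c['fy'],z],-1)
    if 'R' in c: return (P-c['t'])@c['R']
    return P
def fr(q): return Ro.from_quat([q[1],q[2],q[3],q[0]])
def world(c,o):
    m=c['mount']; P=cloud(c)@m[:3,:3].T+m[:3,3]
    return P@fr(o['eef_rot']).as_matrix().T+o['tool_pos']
E
python3 - <<'E'
from h import *
np.set_printoptions(precision=4,suppress=True)
c=pickle.load(open('top.pkl','rb'));W=cloud(c);im=c['img'].astype(int);hsv=cv2.cvtColor(c['img'],cv2.COLOR_RGB2HSV)
def rect(name,u0,u1,v0,v1,f):
    m=np.zeros((400,640),bool);m[v0:v1,u0:u1]=1; m&=f(W,hsv)
    p=W[m]; 
    if len(p)<3: print(name,'none');return
    r=cv2.minAreaRect((p[:,:2]*1000).astype(np.float32)); print(name,len(p),np.array(r[0]),np.array(r[1]),r[2],'z',np.median(p[:,2]),'mean',p.mean(0))
rect('table',330,345,215,225,lambda W,h:W[...,2]<9)
for n,a in(('full',(335,390,165,240)),('spare',(415,475,160,235))):
    rect(n+' foot',*a,lambda W,h:(h[...,2]<90)&(abs(W[...,2]-.008)<.012))
    rect(n+' high',*a,lambda W,h:W[...,2]>.135)
rect('cradle hi',245,285,220,265,lambda W,h:(W[...,2]>.02)&(W[...,2]<.05))
rect('cradle all',245,285,220,265,lambda W,h:(W[...,2]>.004)&(W[...,2]<.05))
rect('cradle rib',245,285,220,265,lambda W,h:(W[...,2]>.004)&(h[...,2]<70))
# point lists of the spare arm
for a in((335,390,165,240),(415,475,160,235)):
  for v in range(a[2],a[3],4):
    m=W[v,a[0]:a[1]]; m=m[m[:,2]>.10]
    if len(m): print(v,len(m),m[:,0].mean(),m[:,1].min(),m[:,1].max(),m[:,2].max())
E
```

```text
table 150 [461.6784 -31.7829] [36.6747 23.6714] 89.79788970947266 z -0.0011817229935102741 mean [ 0.4616 -0.0317 -0.0012]
full foot 382 [488.2399 -87.6238] [ 78.7131 162.8568] 82.62776947021484 z 0.00690644478436663 mean [ 0.5064 -0.0799  0.007 ]
full high 634 [469.3865 -78.3335] [ 83.7263 147.4655] 54.95664596557617 z 0.1581187426497594 mean [ 0.485  -0.0881  0.172 ]
spare foot 1029 [ 496.7176 -317.9131] [138.2552 166.818 ] 81.08395385742188 z 0.0062211648537391145 mean [ 0.5069 -0.3066  0.0053]
spare high 245 [ 458.0513 -192.2889] [113.8079 367.1634] 24.693525314331055 z 0.15221809237260664 mean [ 0.501  -0.2768  0.1977]
cradle hi 206 [401.8215 162.1742] [36.7357 55.8036] 86.04792022705078 z 0.026080131837935443 mean [0.402  0.1616 0.0259]
cradle all 551 [408.6954 161.8913] [ 53.3353 103.2205] 89.04319763183594 z 0.008145238747630673 mean [0.4018 0.1606 0.014 ]
cradle rib 19 [402.3596 163.0294] [28.6231 15.6301] 84.60826873779297 z 0.01123192137220939 mean [0.4009 0.1624 0.0114]
165 1 0.43305777116478966 -0.0017223160822963108 -0.0017223160822963108 0.9551189990241948
181 6 0.54371
[... 2065 characters left out ...]
372422
200 4 0.4989884135303534 -0.2953540274116231 -0.29070802467682094 0.15364340973709065
204 4 0.4902055346910911 -0.2948498014031192 -0.28974826064913795 0.15422832745802662
208 4 0.48142446991221377 -0.2956932447892075 -0.28902123463735474 0.15291713206535562
212 4 0.47269315583967153 -0.2949979358613635 -0.2891319339692173 0.1524638046722584
216 4 0.4639699309043248 -0.2946663834761045 -0.288425392176995 0.15266037049314807
220 4 0.45521622962240915 -0.29359940880181856 -0.28911704908261016 0.15489564150694315
224 4 0.4464017681833178 -0.29615116467974745 -0.29024768022349634 0.16160140582157534
228 2 0.43305777116478966 -0.0017223160822963108 -0.0017223160822963108 0.9551189990241948
```

>>> send_rows --steps '[{"dp": [0, 0, -0.667], "rot": [0, 0, 0.5256], "fingers": 100}, {"dp": [1, -1, -0.667], "rot": [0, 0, 0.5256]}, {"dp": [1, -1, -0.667], "rot": [0, 0, 0.5256]}, {"dp": [1, -1, -0.667], "rot": [0, 0, 0.5256]}, {"dp": [1, -1, -0.667], "rot": [0, 0, 0.5256]}, {"dp": [1, -1, -0.667], "rot": [0, 0, 0.5256]}, {"dp": [1, -1, -0.667], "rot": [0, 0, 0.5256]}]'

```text
invalid input
```

>>> send_rows --steps '[{"dp": [0.8, -1, 0]}, {"dp": [0.8, -1, 0]}, {"dp": [0.8, -1, 0]}, {"dp": [0.8, -1, 0]}, {"dp": [0.8, -1, 0]}, {"dp": [0.8, -1, 0]}]'

```text
invalid input
```

Run:
```python
from h import *
o=robot.get_obs();c=robot.read_camera('wrist');pickle.dump((o,c),open('w1.pkl','wb'));cv2.imwrite('pics/w1.png',c['img'][:,:,::-1]);print(o['clock'],o['q'],o['tool_pos'],o['eef_rot'],c['mount'])
```

```text
0.1 [ 1.17209706  0.32176165 -0.07006633  1.45155615  0.02260337  1.37080688
 -0.05687785] [ 0.26050669 -0.5949672   0.22156087] [-8.42251390e-04  9.78771321e-01  2.04953504e-01 -2.28878278e-04] [[ 2.69941128e-04 -9.53005625e-01 -3.02952481e-01  8.29829332e-02]
 [ 9.99999710e-01  4.72797770e-04 -5.96258142e-04  1.29027156e-04]
 [ 7.11472621e-04 -3.02952233e-01  9.53005477e-01 -1.61785659e-01]
 [ 0.00000000e+00  0.00000000e+00  0.00000000e+00  1.00000000e+00]]
```

View pics/w1.png

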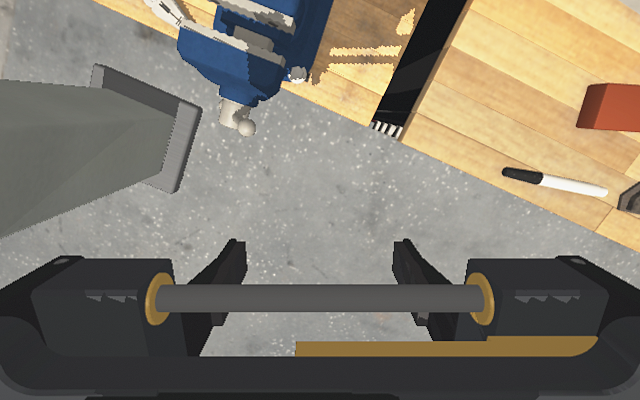

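The move call was refused. The picture shows only floor, the vise at (240,50) and the fingers at about (230,270) and (410,270). I'll resend with every field in each row.

>>> send_rows --squeeze 25 --steps '[{"dp": [0, 0, -0.667], "rot": [0, 0, 0.5256], "fingers": 100}, {"dp": [1, -1, -0.667], "rot": [0, 0, 0.5256], "fingers": 100}, {"dp": [1, -1, -0.667], "rot": [0, 0, 0.5256], "fingers": 100}, {"dp": [1, -1, -0.667], "rot": [0, 0, 0.5256], "fingers": 100}, {"dp": [1, -1, -0.667], "rot": [0, 0, 0.5256], "fingers": 100}, {"dp": [1, -1, -0.667], "rot": [0, 0, 0.5256], "fingers": 100}, {"dp": [1, -1, -0.667], "rot": [0, 0, 0.5256], "fingers": 100}]'

```text
clock: 0.85
tool_pos: [0.3222, -0.4376, 0.3027]
eef_rot: [0.001, 1.0, 0.0, -0.0]
wrist_force: [-1.0, -0.7, -0.1]
opening: 0.0869
grip_force: 0.0
```

>>> send_rows --steps '[{"dp": [0.7, -1, 0], "rot": [0, 0, 0], "fingers": 100}, {"dp": [0.7, -1, 0], "rot": [0, 0, 0], "fingers": 100}, {"dp": [0.7, -1, 0], "rot": [0, 0, 0], "fingers": 100}, {"dp": [0.7, -1, 0], "rot": [0, 0, 0], "fingers": 100}, {"dp": [0.7, -1, 0], "rot": [0, 0, 0], "fingers": 100}]'

```text
clock: 1.35
tool_pos: [0.4063, -0.3182, 0.302]
eef_rot: [0.0, 1.0, 0.0, -0.001]
wrist_force: [0.3, -0.3, -0.4]
opening: 0.087
grip_force: 0.0
```

Run:
```python
from h import *
o=robot.get_obs();c=robot.read_camera('wrist');pickle.dump((o,c),open('w1.pkl','wb'));print(o['clock'],o['q'],o['tool_pos'],o['eef_rot'])
```

```text
1.35 [ 0.8522601   0.01844283 -0.24256586  1.64366803  0.00526152  1.48089379
 -0.96150455] [ 0.40625382 -0.31824686  0.30197179] [ 8.29000969e-05  9.99999823e-01  1.72442524e-05 -5.89110679e-04]
```

>>> send_rows --steps '[{"dp": [0.2, -1, 0], "rot": [0, 0, 0], "fingers": 100}, {"dp": [0.2, -1, 0], "rot": [0, 0, 0], "fingers": 100}, {"dp": [0.2, -1, 0], "rot": [0, 0, 0], "fingers": 100}, {"dp": [0.2, -1, 0], "rot": [0, 0, 0], "fingers": 100}]'

```text
clock: 1.8
tool_pos: [0.4309, -0.1959, 0.3028]
eef_rot: [-0.0, 1.0, 0.001, 0.0]
wrist_force: [0.9, -0.4, 0.1]
opening: 0.0871
grip_force: 0.0
```

>>> send_rows --steps '[{"dp": [0, -0.9, 0], "rot": [0, 0, 0], "fingers": 100}, {"dp": [0, -0.9, 0], "rot": [0, 0, 0], "fingers": 100}, {"dp": [0, -0.9, 0], "rot": [0, 0, 0], "fingers": 100}, {"dp": [0, -0.9, 0], "rot": [0, 0, 0], "fingers": 100}, {"dp": [0, -0.9, 0], "rot": [0, 0, 0], "fingers": 100}]'

```text
clock: 2.3
tool_pos: [0.4302, -0.0926, 0.3025]
eef_rot: [0.0, 1.0, -0.002, -0.0]
wrist_force: [-0.4, -1.1, -0.1]
opening: 0.0871
grip_force: 0.0
```

Run:
```python
from h import *
np.set_printoptions(precision=4,suppress=True)
o=robot.get_obs();c=robot.read_camera('wrist');pickle.dump((o,c),open('w2.pkl','wb'));print(o['clock'],o['q'],o['tool_pos'],o['eef_rot'])
o1,c1=pickle.load(open('w1.pkl','rb'))
cv2.imwrite('pics/w12.png',cv2.resize(np.vstack([c1['img'],c['img']])[:,:,::-1],(480,600)))
for n,oo,cc in(('spare',o1,c1),('full',o,c)):
    W=world(cc,oo); ok=(cc['range_z']>0)&(W[...,0]>.38)&(abs(W[...,1]-(-.292 if n=='spare' else -.091))<.045)
    for x in np.arange(.40,.60,.01):
        m=ok&(abs(W[...,0]-x)<.003)&(W[...,2]>.13)&(W[...,2]<.175); p=W[m]
        if len(p)>5:
            k=p[:,2]>p[:,2].max()-.004
            print(n,round(x,3),len(p),'y',p[:,1].min(),p[:,1].max(),'top y',p[k,1].mean(),'zmax',p[:,2].max())
```

```text
2.3 [ 0.6724 -0.1539 -0.4574  1.79   -0.0673  1.4903 -1.3503] [ 0.4302 -0.0926  0.3025] [ 0.0003  1.     -0.0023 -0.0001]
spare 0.45 50 y -0.2969947827762115 -0.2890952162152051 top y -0.2933414291325725 zmax 0.16309033334244394
spare 0.46 50 y -0.2969955636095505 -0.2898678004463685 top y -0.29299849992794263 zmax 0.15482325872543748
spare 0.47 48 y -0.2971954428090025 -0.29018508860327513 top y -0.2933140643480505 zmax 0.1548023299206097
spare 0.48 48 y -0.29744468233355703 -0.2904049257960102 top y -0.2938115307322251 zmax 0.15493461071908188
spare 0.49 47 y -0.2976775929948665 -0.2906886455449213 top y -0.2941940306827789 zmax 0.15480878518971578
spare 0.5 56 y -0.29782094476567045 -0.29099481024416896 top y -0.29432575516618614 zmax 0.1547117391691798
spare 0.51 54 y -0.2981466188409736 -0.2912401430789142 top y -0.2946883690996229 zmax 0.1546417059701166
spare 0.52 54 y -0.29830811165062987 -0.29053028390742597 top y -0.2948117885179738 zmax 0.15453252714406912
spare 0.53 63 y -0.29848941330213635 -0.29076161051642313 top y -0.29496052339046824 zmax 0.15488507845373553
spare 0.
[... 1245 characters left out ...]
y -0.09164066973756392 zmax 0.16790907564250518
full 0.5 48 y -0.09498664535015577 -0.08796502481935616 top y -0.09141360849283092 zmax 0.15436108739472285
full 0.51 290 y -0.12061192256524039 -0.06257452908768893 top y -0.09145600408468109 zmax 0.16806015933321897
full 0.52 374 y -0.12065647187610026 -0.06315727019770312 top y -0.09144104261322052 zmax 0.16839851038221468
full 0.53 49 y -0.09506375574485373 -0.08826564655218477 top y -0.09146117992184183 zmax 0.15533933696825214
full 0.54 61 y -0.09509207794496889 -0.08735678288575335 top y -0.09125588780830536 zmax 0.15479574882912536
full 0.55 41 y -0.0951512067281157 -0.0873390564608482 top y -0.09105547441452808 zmax 0.14940491954089313
```

View pics/w12.png

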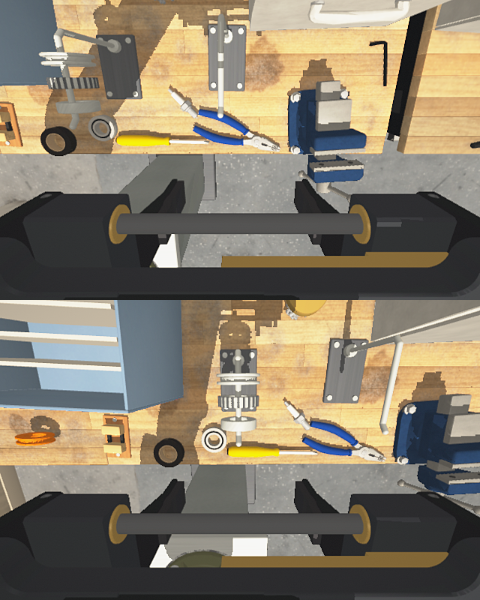

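The wrist view agrees with the expected heights: arm tops at 0.154–0.155 and tips at 0.163. In the lower picture the wheels are at about (238,365–435), with the cradle at left (117,435). I'll get the exact wheel and post x positions, plus the cradle pose from this view.

Run:
```python
from h import *
np.set_printoptions(precision=4,suppress=True)
o1,c1=pickle.load(open('w1.pkl','rb'));o,c=pickle.load(open('w2.pkl','rb'))
W=world(c,o)
for lo,hi in((.435,.472),(.472,.502),(.502,.535)):
    m=(W[...,0]>lo)&(W[...,0]<hi)&(abs(W[...,1]+.092)<.04)&(W[...,2]>.1592)&(W[...,2]<.175)&(c['range_z']>0)
    x=np.sort(W[m][:,0]);print(len(x),np.percentile(x,[1,50,99]), W[m][:,1].mean())
for WW,y in((W,-.0918),(world(c1,o1),-.294)):
    m=(abs(WW[...,1]-y)<.006)&(WW[...,2]>.135)&(WW[...,2]<.175)&(WW[...,0]>.4)&(WW[...,0]<.6);p=WW[m];print('arm x',np.percentile(p[:,0],[.5,99.5]))
im=c['img'];
for nm,f in(('cheeks',lambda z:(z>.022)&(z<.034)),('all',lambda z:(z>.003)&(z<.034))):
    m=f(W[...,2])&(abs(W[...,0]-.402)<.045)&(abs(W[...,1]-.161)<.07);p=W[m]
    if len(p): print(nm,len(p),cv2.minAreaRect((p[:,:2]*1000).astype(np.float32)),np.median(p[:,2]))
    if nm=='cheeks':
        for s in(-1,1):
            q=p[s*(p[:,1]-.1615)>0];print(s,len(q),q.mean(0),cv2.minAreaRect((q[:,:2]*1000).astype(np.float32)))
```

```text
362 [0.4485 0.4553 0.4621] -0.09146709273490386
523 [0.48   0.4869 0.4936] -0.09153176615761192
537 [0.5092 0.5165 0.5228] -0.09159527823829065
arm x [0.4288 0.5515]
arm x [0.444  0.5676]
cheeks 602 ((403.3086242675781, 161.27291870117188), (37.253963470458984, 55.89703369140625), 87.03009033203125) 0.02646654695737871
-1 319 [0.4055 0.1519 0.0262] ((403.0284118652344, 151.51080322265625), (19.75082015991211, 56.22158432006836), 89.78665924072266)
1 283 [0.4033 0.1703 0.0265] ((403.7005310058594, 171.2875518798828), (55.734039306640625, 19.475860595703125), 0.019062601029872894)
all 1867 ((402.75311279296875, 161.59500122070312), (50.609413146972656, 89.11125946044922), 86.09711456298828) 0.007922195277589694
```

>>> send_rows --steps '[{"dp": [0.21, 0, 0], "rot": [0, 0, 0], "fingers": 100}, {"dp": [0.21, 0, 0.5], "rot": [0, 0, 0], "fingers": 100}, {"dp": [0.21, 0, 0.9], "rot": [0, 0, 0], "fingers": 100}, {"dp": [0.21, 0, 0.9], "rot": [0, 0, 0], "fingers": 100}, {"dp": [0.21, 0, 0.9], "rot": [0, 0, 0], "fingers": 100}]'

```text
clock: 2.85
tool_pos: [0.4547, -0.0907, 0.1937]
eef_rot: [-0.001, 1.0, -0.001, -0.002]
wrist_force: [0.5, -0.6, 0.7]
opening: 0.0869
grip_force: 0.0
```

>>> send_rows --steps '[{"dp": [0, 0, 0.3], "rot": [0, 0, 0], "fingers": 100}, {"dp": [0, 0, 0.62], "rot": [0, 0, 0], "fingers": 100}, {"dp": [0, 0, 0.62], "rot": [0, 0, 0], "fingers": 100}, {"dp": [0, 0, 0.62], "rot": [0, 0, 0], "fingers": 100}]'

```text
clock: 3.25
tool_pos: [0.4573, -0.0901, 0.1226]
eef_rot: [0.0, 1.0, -0.0, 0.001]
wrist_force: [-0.3, 0.5, 0.8]
opening: 0.0869
grip_force: 0.0
```

>>> send_rows --steps '[{"dp": [-0.01, 0.012, 0.03], "rot": [0, 0, 0], "fingers": 100}, {"dp": [-0.01, 0.012, 0.03], "rot": [0, 0, 0], "fingers": 100}, {"dp": [-0.01, 0.012, 0.03], "rot": [0, 0, 0], "fingers": 0}, {"dp": [-0.01, 0.012, 0.03], "rot": [0, 0, 0], "fingers": 0}, {"dp": [-0.01, 0.012, 0.03], "rot": [0, 0, 0], "fingers": 0}, {"dp": [-0.01, 0.012, 0.03], "rot": [0, 0, 0], "fingers": 0}, {"dp": [-0.01, 0.012, 0.03], "rot": [0, 0, 0], "fingers": 0}]'

```text
clock: 3.95
tool_pos: [0.4545, -0.0908, 0.1166]
eef_rot: [0.0, 1.0, 0.0, -0.0]
wrist_force: [-0.6, 0.1, 0.6]
opening: 0.0547
grip_force: 0.0
```

>>> send_rows --steps '[{"dp": [0, 0, 0], "rot": [0, 0, 0], "fingers": 0}, {"dp": [0, 0, 0], "rot": [0, 0, 0], "fingers": 0}]'

```text
clock: 4.15
tool_pos: [0.4545, -0.0908, 0.1166]
eef_rot: [0.0, 1.0, 0.0, -0.0]
wrist_force: [-0.7, 0.3, 0.3]
opening: 0.0515
grip_force: 23.9
```

>>> send_rows --steps '[{"dp": [0, 0, -0.05], "rot": [0, 0, 0], "fingers": 0}, {"dp": [0, 0, -0.1], "rot": [0, 0, 0], "fingers": 0}, {"dp": [0, 0, -0.142], "rot": [0, 0, 0], "fingers": 0}, {"dp": [0, 0, -0.142], "rot": [0, 0, 0], "fingers": 0}, {"dp": [0, 0, -0.142], "rot": [0, 0, 0], "fingers": 0}]'

```text
clock: 4.65
tool_pos: [0.4546, -0.0909, 0.1338]
eef_rot: [0.0, 1.0, -0.0, 0.0]
wrist_force: [0.3, -0.1, -1.3]
opening: 0.0513
grip_force: 23.9
```

>>> send_rows --steps '[{"dp": [-0.1, 0, 0], "rot": [0, 0, 0], "fingers": 0}, {"dp": [-0.2, 0, 0], "rot": [0, 0, 0], "fingers": 0}, {"dp": [-0.3, 0, 0], "rot": [0, 0, 0], "fingers": 0}, {"dp": [-0.38, 0, 0], "rot": [0, 0, 0], "fingers": 0}, {"dp": [-0.38, 0, 0], "rot": [0, 0, 0], "fingers": 0}, {"dp": [-0.38, 0, 0], "rot": [0, 0, 0], "fingers": 0}]'

```text
clock: 5.25
tool_pos: [0.409, -0.091, 0.1339]
eef_rot: [0.0, 1.0, -0.0, 0.001]
wrist_force: [0.7, -0.1, -0.6]
opening: 0.0514
grip_force: 23.9
```

>>> send_rows --steps '[{"dp": [0, 0.3, 0], "rot": [0, 0, 0], "fingers": 0}, {"dp": [0, 0.6, 0], "rot": [0, 0, 0], "fingers": 0}, {"dp": [0, 0.9, 0], "rot": [0, 0, 0], "fingers": 0}, {"dp": [0, 1, 0], "rot": [0, 0, 0], "fingers": 0}]'

```text
clock: 5.65
tool_pos: [0.4088, -0.2149, 0.1337]
eef_rot: [0.001, 1.0, -0.002, 0.0]
wrist_force: [0.1, 0.9, -1.6]
opening: 0.0516
grip_force: 24.0
```

>>> send_rows --steps '[{"dp": [0.05, 0.3, 0], "rot": [0, 0, 0], "fingers": 0}, {"dp": [0.1, 0.6, 0], "rot": [0, 0, 0], "fingers": 0}, {"dp": [0.1, 0.69, 0], "rot": [0, 0, 0], "fingers": 0}, {"dp": [0.1, 0.69, 0], "rot": [0, 0, 0], "fingers": 0}]'

```text
clock: 6.05
tool_pos: [0.4209, -0.2948, 0.1333]
eef_rot: [-0.0, 1.0, -0.001, -0.0]
wrist_force: [-0.2, -0.0, -1.8]
opening: 0.0517
grip_force: 24.0
```

Run:
```python
from h import *
np.set_printoptions(precision=4,suppress=True)
o1,c1=pickle.load(open('w1.pkl','rb'));o,c=pickle.load(open('w2.pkl','rb'));ct=pickle.load(open('top.pkl','rb'))
for n,W,z in(('top',cloud(ct),ct['range_z']),('w1',world(c1,o1),c1['range_z'])):
  for nm,y,lo in(('spare',-.294,.17),('cradle',.161,.07)):
    m=(z>0)&(z<1)&(abs(W[...,1]-y)<.105)&(W[...,2]>lo)&(W[...,2]<.4)&(W[...,0]>.43);p=W[m]
    if len(p): 
        i=np.argsort(p[:,0])[:len(p)//50+1]; print(n,nm,len(p),p[i].mean(0),p[:,2].max())
```

```text
top spare 7600 [ 0.5751 -0.3571  0.2193] 0.2793947027315202
top cradle 11458 [0.4855 0.101  0.1763] 0.25155385752026954
w1 spare 30727 [ 0.4302 -0.3396  0.3968] 0.39999830721985563
```

Run:
```python
from h import *
o1,c1=pickle.load(open('w1.pkl','rb'));o,c=pickle.load(open('w2.pkl','rb'));ct=pickle.load(open('top.pkl','rb'))
for n,W,z in(('top',cloud(ct),ct['range_z']),('w1',world(c1,o1),c1['range_z']),('w2',world(c,o),c['range_z'])):
  for y in list(np.arange(-.40,-.19,.02)):
    m=(z>0)&(z<1)&(abs(W[...,1]-y)<.01)&(W[...,2]>.17)&(W[...,2]<.36)&(W[...,0]>.46);p=W[m]
    if len(p)>5: print(n,round(y,3),len(p),'xmin',np.percentile(p[:,0],1).round(3),'zmax',p[:,2].max().round(3))
W=cloud(ct)
for y in np.arange(.04,.29,.03):
    m=(abs(W[...,1]-y)<.015)&(W[...,2]>.06)&(W[...,2]<.36)&(W[...,0]>.44);p=W[m]
    if len(p): print('box',round(y,3),np.percentile(p[:,0],1).round(3),p[p[:,0]<p[:,0].min()+.03][:,2].max())
```

```text
top -0.4 1125 xmin 0.576 zmax 0.281
top -0.38 1091 xmin 0.575 zmax 0.279
top -0.36 1254 xmin 0.575 zmax 0.276
top -0.34 1980 xmin 0.575 zmax 0.274
top -0.32 1657 xmin 0.682 zmax 0.27
top -0.3 178 xmin 0.899 zmax 0.237
top -0.28 182 xmin 0.899 zmax 0.237
top -0.26 183 xmin 0.899 zmax 0.24
top -0.24 182 xmin 0.899 zmax 0.238
top -0.22 186 xmin 0.898 zmax 0.24
top -0.2 188 xmin 0.898 zmax 0.239
w2 -0.36 69 xmin 0.575 zmax 0.189
w2 -0.34 902 xmin 0.575 zmax 0.202
box 0.04 0.482 0.23672403703528622
box 0.07 0.484 0.2379626257584833
box 0.1 0.485 0.23656064025504928
box 0.13 0.486 0.23690808848739126
box 0.16 0.488 0.2361156876325159
box 0.19 0.49 0.23619148609172474
box 0.22 0.492 0.23655240242774528
box 0.25 0.493 0.23655853690479445
box 0.28 0.495 0.23610377595948023
```

>>> send_rows --steps '[{"dp": [0.1, 0, 0], "rot": [0, 0, 0], "fingers": 0}, {"dp": [0.25, 0, 0], "rot": [0, 0, 0], "fingers": 0}, {"dp": [0.4, 0, 0], "rot": [0, 0, 0], "fingers": 0}, {"dp": [0.55, 0, 0], "rot": [0, 0, 0], "fingers": 0}, {"dp": [0.7, 0, 0], "rot": [0, 0, 0], "fingers": 0}, {"dp": [0.7, 0, 0], "rot": [0, 0, 0], "fingers": 0}, {"dp": [0.7, 0, 0], "rot": [0, 0, 0], "fingers": 0}]'

```text
clock: 6.75
tool_pos: [0.5055, -0.2916, 0.1334]
eef_rot: [-0.0, 1.0, 0.001, -0.0]
wrist_force: [0.4, 0.1, -1.8]
opening: 0.0513
grip_force: 24.0
```

>>> send_rows --steps '[{"dp": [0, 0, 0.07], "rot": [0, 0, 0], "fingers": 0}, {"dp": [0, 0, 0.11], "rot": [0, 0, 0], "fingers": 0}, {"dp": [0, 0, 0.135], "rot": [0, 0, 0], "fingers": 0}, {"dp": [0, 0, 0.135], "rot": [0, 0, 0], "fingers": 0}, {"dp": [0, 0, 0.135], "rot": [0, 0, 0], "fingers": 0}]'

```text
clock: 7.25
tool_pos: [0.5047, -0.2938, 0.1174]
eef_rot: [0.0, 1.0, -0.0, -0.0]
wrist_force: [-0.5, 0.4, -1.8]
opening: 0.0518
grip_force: 24.0
```

>>> send_rows --steps '[{"dp": [0, 0, 0.012], "rot": [0, 0, 0], "fingers": 0}, {"dp": [0, 0, 0.012], "rot": [0, 0, 0], "fingers": 0}]'

```text
clock: 7.45
tool_pos: [0.5051, -0.2939, 0.1166]
eef_rot: [0.0, 1.0, -0.0, 0.0]
wrist_force: [-1.3, 0.7, 1.4]
opening: 0.0515
grip_force: 24.1
```

>>> send_rows --steps '[{"dp": [0, 0, 0], "rot": [0, 0, 0], "fingers": 100}, {"dp": [0, 0, 0], "rot": [0, 0, 0], "fingers": 100}, {"dp": [0, 0, 0], "rot": [0, 0, 0], "fingers": 100}, {"dp": [0, 0, 0], "rot": [0, 0, 0], "fingers": 100}, {"dp": [0, 0, -0.2], "rot": [0, 0, 0], "fingers": 100}, {"dp": [0, 0, -0.6], "rot": [0, 0, 0], "fingers": 100}, {"dp": [0, 0, -1], "rot": [0, 0, 0], "fingers": 100}]'

```text
clock: 8.15
tool_pos: [0.5042, -0.2932, 0.2364]
eef_rot: [-0.001, 1.0, 0.0, -0.001]
wrist_force: [0.3, -0.1, 0.4]
opening: 0.0865
grip_force: 0.0
```

>>> send_rows --steps '[{"dp": [-0.08, -0.4, 0.1], "rot": [0, 0, 0], "fingers": 100}, {"dp": [-0.08, -0.8, 0.1], "rot": [0, 0, 0], "fingers": 100}, {"dp": [-0.15, -1, 0.1], "rot": [0, 0, 0], "fingers": 100}, {"dp": [-0.15, -1, 0.1], "rot": [0, 0, 0], "fingers": 100}]'

```text
clock: 8.55
tool_pos: [0.4869, -0.1689, 0.2245]
eef_rot: [-0.0, 1.0, 0.003, 0.0]
wrist_force: [-0.1, -0.0, 0.2]
opening: 0.0873
grip_force: 0.0
```

Run:
```python
from h import *
o=robot.get_obs();c=robot.read_camera('scene');print(o['clock'],o['tool_pos'],o['q'])
cv2.imwrite('pics/s1.png',cv2.resize(c['img'][110:230,280:480,::-1],(800,480)))
```

```text
8.55 [ 0.48693198 -0.16885278  0.2244855 ] [ 0.67667076  0.05211542 -0.40593255  1.76558378  0.02081442  1.32799104
 -1.2976031 ]
```

View pics/s1.png

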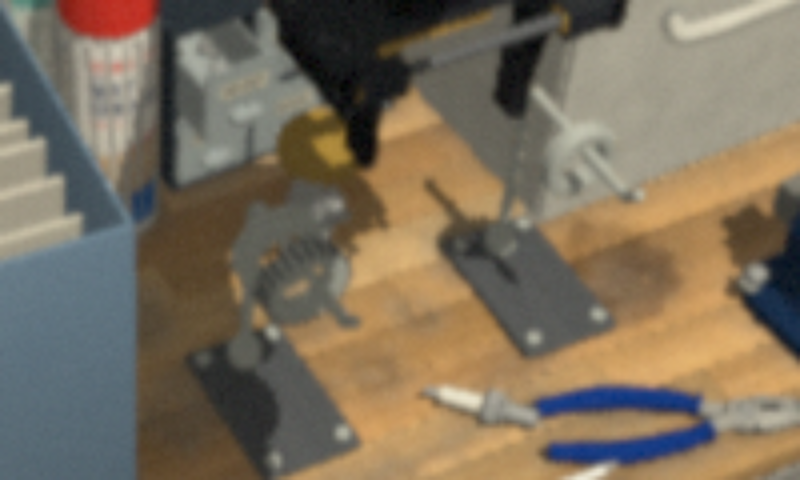

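The picture shows the front wheel hanging on the spare hook at (580,160). The other two are still on the full hook at about (300,250).

>>> send_rows --steps '[{"dp": [0, -0.35, 0], "rot": [0, 0, 0], "fingers": 100}, {"dp": [0, -0.646, 0], "rot": [0, 0, 0], "fingers": 100}, {"dp": [0, -0.646, 0.1], "rot": [0, 0, 0], "fingers": 100}, {"dp": [0, -0.646, 0.4], "rot": [0, 0, 0], "fingers": 100}, {"dp": [0, -0.646, 0.7], "rot": [0, 0, 0], "fingers": 100}, {"dp": [0, -0.646, 0.89], "rot": [0, 0, 0], "fingers": 100}, {"dp": [0, -0.646, 0.89], "rot": [0, 0, 0], "fingers": 100}, {"dp": [0, -0.646, 0.89], "rot": [0, 0, 0], "fingers": 100}]'

```text
clock: 9.4
tool_pos: [0.4872, -0.0973, 0.1174]
eef_rot: [-0.0, 1.0, -0.001, -0.0]
wrist_force: [0.5, 0.7, 0.5]
opening: 0.087
grip_force: 0.0
```

>>> send_rows --steps '[{"dp": [0, -0.048, 0], "rot": [0, 0, 0], "fingers": 100}, {"dp": [0, -0.048, 0], "rot": [0, 0, 0], "fingers": 100}, {"dp": [0, -0.048, 0], "rot": [0, 0, 0], "fingers": 0}, {"dp": [0, -0.048, 0], "rot": [0, 0, 0], "fingers": 0}, {"dp": [0, -0.048, 0], "rot": [0, 0, 0], "fingers": 0}, {"dp": [0, -0.048, 0], "rot": [0, 0, 0], "fingers": 0}, {"dp": [0, -0.048, 0], "rot": [0, 0, 0], "fingers": 0}, {"dp": [0, -0.048, 0], "rot": [0, 0, 0], "fingers": 0}]'

```text
clock: 10.2
tool_pos: [0.4869, -0.0904, 0.1171]
eef_rot: [0.0, 1.0, -0.0, -0.0]
wrist_force: [-0.1, -1.3, -0.6]
opening: 0.0561
grip_force: 28.5
```

>>> send_rows --steps '[{"dp": [0, 0, 0], "rot": [0, 0, 0], "fingers": 0}, {"dp": [0, 0, -0.05], "rot": [0, 0, 0], "fingers": 0}, {"dp": [0, 0, -0.1], "rot": [0, 0, 0], "fingers": 0}, {"dp": [0, 0, -0.137], "rot": [0, 0, 0], "fingers": 0}, {"dp": [0, 0, -0.137], "rot": [0, 0, 0], "fingers": 0}, {"dp": [0, 0, -0.137], "rot": [0, 0, 0], "fingers": 0}]'

```text
clock: 10.8
tool_pos: [0.487, -0.0903, 0.1338]
eef_rot: [0.0, 1.0, 0.0, 0.0]
wrist_force: [1.1, 0.0, -1.8]
opening: 0.0555
grip_force: 28.6
```

>>> send_rows --steps '[{"dp": [-0.12, 0, 0], "rot": [0, 0, 0], "fingers": 0}, {"dp": [-0.24, 0, 0], "rot": [0, 0, 0], "fingers": 0}, {"dp": [-0.36, 0, 0], "rot": [0, 0, 0], "fingers": 0}, {"dp": [-0.5, 0, 0], "rot": [0, 0, 0], "fingers": 0}, {"dp": [-0.65, 0, 0], "rot": [0, 0, 0], "fingers": 0}, {"dp": [-0.65, 0, 0], "rot": [0, 0, 0], "fingers": 0}, {"dp": [-0.65, 0, 0], "rot": [0, 0, 0], "fingers": 0}]'

```text
clock: 11.5
tool_pos: [0.4093, -0.0905, 0.1337]
eef_rot: [0.0, 1.0, -0.0, 0.0]
wrist_force: [0.2, -0.0, -2.1]
opening: 0.0554
grip_force: 28.6
```

>>> send_rows --steps '[{"dp": [0, 0.3, 0], "rot": [0, 0, 0], "fingers": 0}, {"dp": [0, 0.6, 0], "rot": [0, 0, 0], "fingers": 0}, {"dp": [0, 0.9, 0], "rot": [0, 0, 0], "fingers": 0}, {"dp": [0, 1, 0], "rot": [0, 0, 0], "fingers": 0}]'

```text
clock: 11.9
tool_pos: [0.4093, -0.2145, 0.1336]
eef_rot: [0.001, 1.0, -0.002, 0.0]
wrist_force: [0.0, 0.1, -1.4]
opening: 0.056
grip_force: 28.6
```

>>> send_rows --steps '[{"dp": [0.05, 0.3, 0], "rot": [0, 0, 0], "fingers": 0}, {"dp": [0.1, 0.6, 0], "rot": [0, 0, 0], "fingers": 0}, {"dp": [0.1, 0.7, 0], "rot": [0, 0, 0], "fingers": 0}, {"dp": [0.1, 0.7, 0], "rot": [0, 0, 0], "fingers": 0}, {"dp": [0.1, 0.7, 0], "rot": [0, 0, 0], "fingers": 0}]'

```text
clock: 12.4
tool_pos: [0.4213, -0.2927, 0.1331]
eef_rot: [-0.001, 1.0, 0.001, -0.0]
wrist_force: [-0.6, 0.7, -1.8]
opening: 0.0556
grip_force: 28.6
```

>>> send_rows --steps '[{"dp": [0.1, 0.006, 0], "rot": [0, 0, 0], "fingers": 0}, {"dp": [0.25, 0.006, 0], "rot": [0, 0, 0], "fingers": 0}, {"dp": [0.35, 0.006, 0], "rot": [0, 0, 0], "fingers": 0}, {"dp": [0.425, 0.006, 0], "rot": [0, 0, 0], "fingers": 0}, {"dp": [0.425, 0.006, 0], "rot": [0, 0, 0], "fingers": 0}, {"dp": [0.425, 0.006, 0], "rot": [0, 0, 0], "fingers": 0}]'

```text
clock: 13.0
tool_pos: [0.4717, -0.2947, 0.1334]
eef_rot: [-0.0, 1.0, 0.0, -0.0]
wrist_force: [-1.0, -0.1, -1.7]
opening: 0.0557
grip_force: 28.6
```

>>> send_rows --steps '[{"dp": [0, 0, 0.07], "rot": [0, 0, 0], "fingers": 0}, {"dp": [0, 0, 0.11], "rot": [0, 0, 0], "fingers": 0}, {"dp": [0, 0, 0.14], "rot": [0, 0, 0], "fingers": 0}, {"dp": [0, 0, 0.14], "rot": [0, 0, 0], "fingers": 0}, {"dp": [0, 0, 0.14], "rot": [0, 0, 0], "fingers": 0}]'

```text
clock: 13.5
tool_pos: [0.4714, -0.2951, 0.117]
eef_rot: [0.0, 1.0, -0.0, -0.0]
wrist_force: [-3.0, 0.5, 1.7]
opening: 0.0556
grip_force: 28.4
```

>>> send_rows --steps '[{"dp": [0, 0, 0], "rot": [0, 0, 0], "fingers": 100}, {"dp": [0, 0, 0], "rot": [0, 0, 0], "fingers": 100}, {"dp": [0, 0, 0], "rot": [0, 0, 0], "fingers": 100}, {"dp": [0, 0, 0], "rot": [0, 0, 0], "fingers": 100}, {"dp": [0, 0, -0.2], "rot": [0, 0, 0], "fingers": 100}, {"dp": [0, 0, -0.6], "rot": [0, 0, 0], "fingers": 100}, {"dp": [0, 0, -1], "rot": [0, 0, 0], "fingers": 100}]'

```text
clock: 14.2
tool_pos: [0.4713, -0.2946, 0.2374]
eef_rot: [-0.001, 1.0, 0.0, -0.001]
wrist_force: [0.8, -0.7, 0.1]
opening: 0.0864
grip_force: 0.0
```

>>> send_rows --steps '[{"dp": [0, -0.4, -0.3], "rot": [0, 0, -1], "fingers": 100}, {"dp": [0, -0.8, -0.3], "rot": [0, 0, -1], "fingers": 100}, {"dp": [0, -1, -0.3], "rot": [0, 0, -1], "fingers": 100}, {"dp": [0, -1, -0.3], "rot": [0, 0, -1], "fingers": 100}, {"dp": [0, -1, -0.3], "rot": [0, 0, -1], "fingers": 100}, {"dp": [0, -1, -0.3], "rot": [0, 0, -1], "fingers": 100}]'

```text
clock: 14.8
tool_pos: [0.472, -0.1747, 0.273]
eef_rot: [0.0, 0.923, 0.385, 0.0]
wrist_force: [-1.1, 0.7, -0.0]
opening: 0.0871
grip_force: 0.0
```

>>> send_rows --steps '[{"dp": [0, 0, 0], "rot": [0, 0, -1], "fingers": 100}, {"dp": [0, 0, 0], "rot": [0, 0, -1], "fingers": 100}, {"dp": [0, 0, 0], "rot": [0, 0, -1], "fingers": 100}, {"dp": [0, 0, 0], "rot": [0, 0, -1], "fingers": 100}, {"dp": [0, 0, 0], "rot": [0, 0, -1], "fingers": 100}, {"dp": [0, 0, 0], "rot": [0, 0, -1], "fingers": 100}]'

```text
clock: 15.4
tool_pos: [0.472, -0.175, 0.2728]
eef_rot: [0.0, 0.706, 0.709, 0.0]
wrist_force: [0.3, -0.4, -0.9]
opening: 0.0874
grip_force: 0.0
```

>>> send_rows --steps '[{"dp": [0, 0, 0], "rot": [0, 0, -1], "fingers": 100}, {"dp": [0, 0, 0], "rot": [0, 0, -1], "fingers": 100}, {"dp": [0, 0, 0], "rot": [0, 0, -1], "fingers": 100}, {"dp": [0, 0, 0], "rot": [0, 0, -1], "fingers": 100}, {"dp": [0, 0, 0], "rot": [0, 0, -1], "fingers": 100}, {"dp": [0, 0, 0], "rot": [0, 0, -1], "fingers": 100}]'

```text
clock: 16.0
tool_pos: [0.472, -0.175, 0.2728]
eef_rot: [0.0, 0.381, 0.925, -0.0]
wrist_force: [-0.4, -0.8, 0.3]
opening: 0.0872
grip_force: 0.0
```

>>> send_rows --steps '[{"dp": [0, 0, 0], "rot": [0, 0, -1], "fingers": 100}, {"dp": [0, 0, 0], "rot": [0, 0, -1], "fingers": 100}, {"dp": [0, 0, 0], "rot": [0, 0, -1], "fingers": 100}, {"dp": [0, 0, 0], "rot": [0, 0, -1], "fingers": 100}, {"dp": [0, 0, 0], "rot": [0, 0, -1], "fingers": 100}, {"dp": [0, 0, 0], "rot": [0, 0, -1], "fingers": 100}, {"dp": [0, 0, 0], "rot": [0, 0, -1], "fingers": 100}]'

```text
clock: 16.7
tool_pos: [0.472, -0.175, 0.2728]
eef_rot: [0.0, -0.0, 1.0, -0.0]
wrist_force: [0.4, -0.2, 0.5]
opening: 0.0869
grip_force: 0.0
```

Run:
```python
from h import *
o=robot.get_obs();c=robot.read_camera('scene');print(o['clock'],o['tool_pos'],o['q'],o['eef_rot'])
W=cloud(c)
cv2.imwrite('pics/s2.png',cv2.resize(c['img'][110:230,280:480,::-1],(800,480)))
t=robot.read_camera('top');W=cloud(t);pickle.dump(t,open('top2.pkl','wb'))
m=(W[...,2]>.1592)&(W[...,2]<.175)&(W[...,0]>.42)&(W[...,0]<.56)
for y in(-.092,-.294):
    k=m&(abs(W[...,1]-y)<.04); print(y,np.histogram(W[k][:,0],np.arange(.42,.56,.005)))
```

```text
16.7 [ 0.47200065 -0.17500955  0.27278421] [ 6.88163190e-01  2.42630844e-03 -3.84358083e-01  1.71684854e+00
  9.89773165e-04  1.42229816e+00  1.87446792e+00] [ 8.35293821e-05 -5.86031037e-06  9.99999995e-01 -6.23973703e-05]
-0.092 (array([ 0,  6,  3,  0,  0,  0,  0,  0,  0,  0,  0,  0,  0,  0,  0,  0,  0,
       16, 27, 30, 17,  0,  0,  0,  0,  0,  0,  0]), array([0.42 , 0.425, 0.43 , 0.435, 0.44 , 0.445, 0.45 , 0.455, 0.46 ,
       0.465, 0.47 , 0.475, 0.48 , 0.485, 0.49 , 0.495, 0.5  , 0.505,
       0.51 , 0.515, 0.52 , 0.525, 0.53 , 0.535, 0.54 , 0.545, 0.55 ,
       0.555, 0.56 ]))
-0.294 (array([0, 0, 0, 0, 0, 0, 0, 0, 0, 0, 0, 0, 0, 0, 0, 0, 0, 0, 0, 0, 0, 0,
       0, 0, 0, 0, 0, 0]), array([0.42 , 0.425, 0.43 , 0.435, 0.44 , 0.445, 0.45 , 0.455, 0.46 ,
       0.465, 0.47 , 0.475, 0.48 , 0.485, 0.49 , 0.495, 0.5  , 0.505,
       0.51 , 0.515, 0.52 , 0.525, 0.53 , 0.535, 0.54 , 0.545, 0.55 ,
       0.555, 0.56 ]))
```

View pics/s2.png

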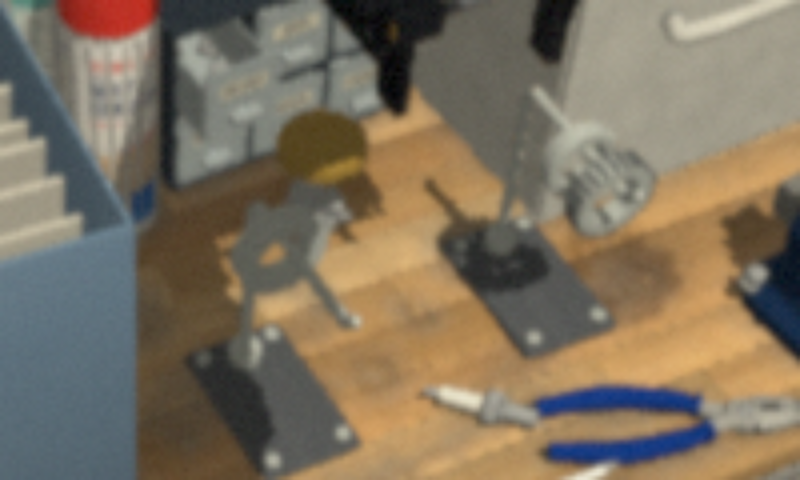

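Both front wheels now hang on the spare hook, at (580,150) and (605,190), and the rear wheel is alone at (270,245).

>>> send_rows --steps '[{"dp": [-0.367, 0.35, 0.2], "rot": [0, 0, 0], "fingers": 100}, {"dp": [-0.367, 0.704, 0.4], "rot": [0, 0, 0], "fingers": 100}, {"dp": [-0.367, 0.704, 0.4], "rot": [0, 0, 0], "fingers": 100}, {"dp": [-0.367, 0.704, 0.7], "rot": [0, 0, 0], "fingers": 100}, {"dp": [-0.367, 0.704, 1], "rot": [0, 0, 0], "fingers": 100}, {"dp": [-0.367, 0.704, 1], "rot": [0, 0, 0], "fingers": 100}]'

```text
clock: 17.4
tool_pos: [0.5122, -0.0903, 0.1483]
eef_rot: [-0.005, 0.0, 1.0, 0.001]
wrist_force: [-0.9, -0.2, -0.2]
opening: 0.087
grip_force: 0.0
```

>>> send_rows --steps '[{"dp": [0, 0, 0.15], "rot": [0, 0, 0], "fingers": 100}, {"dp": [0, 0, 0.295], "rot": [0, 0, 0], "fingers": 100}, {"dp": [0, 0, 0.295], "rot": [0, 0, 0], "fingers": 100}, {"dp": [0, 0, 0.295], "rot": [0, 0, 0], "fingers": 100}]'

```text
clock: 17.8
tool_pos: [0.5167, -0.0909, 0.119]
eef_rot: [0.001, 0.0, 1.0, -0.0]
wrist_force: [0.3, 0.3, -0.2]
opening: 0.087
grip_force: 0.0
```

>>> send_rows --squeeze 30 --steps '[{"dp": [0, 0, 0.016], "rot": [0, 0, 0], "fingers": 100}, {"dp": [0, 0, 0.016], "rot": [0, 0, 0], "fingers": 0}, {"dp": [0, 0, 0.016], "rot": [0, 0, 0], "fingers": 0}, {"dp": [0, 0, 0.016], "rot": [0, 0, 0], "fingers": 0}, {"dp": [0, 0, 0.016], "rot": [0, 0, 0], "fingers": 0}, {"dp": [0, 0, 0.016], "rot": [0, 0, 0], "fingers": 0}, {"dp": [0, 0, 0.016], "rot": [0, 0, 0], "fingers": 0}, {"dp": [0, 0, 0.016], "rot": [0, 0, 0], "fingers": 0}]'

```text
clock: 18.6
tool_pos: [0.5161, -0.0904, 0.1157]
eef_rot: [0.0, -0.0, 1.0, -0.0]
wrist_force: [-0.8, -1.0, 2.5]
opening: 0.0588
grip_force: 32.8
```

>>> send_rows --steps '[{"dp": [0, 0, 0], "rot": [0, 0, 0], "fingers": 0}, {"dp": [0, 0, -0.05], "rot": [0, 0, 0], "fingers": 0}, {"dp": [0, 0, -0.1], "rot": [0, 0, 0], "fingers": 0}, {"dp": [0, 0, -0.137], "rot": [0, 0, 0], "fingers": 0}, {"dp": [0, 0, -0.137], "rot": [0, 0, 0], "fingers": 0}, {"dp": [0, 0, -0.137], "rot": [0, 0, 0], "fingers": 0}]'

```text
clock: 19.2
tool_pos: [0.516, -0.0906, 0.132]
eef_rot: [0.0, 0.0, 1.0, -0.0]
wrist_force: [-1.2, 0.3, -2.0]
opening: 0.0585
grip_force: 37.8
```

>>> send_rows --steps '[{"dp": [0.12, 0, 0], "rot": [0, 0, 0], "fingers": 0}, {"dp": [0.25, 0, 0], "rot": [0, 0, 0], "fingers": 0}, {"dp": [0.4, 0, 0], "rot": [0, 0, 0], "fingers": 0}, {"dp": [0.55, 0, 0], "rot": [0, 0, 0], "fingers": 0}, {"dp": [0.7, 0, 0], "rot": [0, 0, 0], "fingers": 0}, {"dp": [0.89, 0, 0], "rot": [0, 0, 0], "fingers": 0}, {"dp": [0.89, 0, 0], "rot": [0, 0, 0], "fingers": 0}, {"dp": [0.89, 0, 0], "rot": [0, 0, 0], "fingers": 0}]'

```text
clock: 20.0
tool_pos: [0.4092, -0.0907, 0.132]
eef_rot: [0.0, 0.0, 1.0, -0.0]
wrist_force: [0.1, 0.4, -0.9]
opening: 0.0586
grip_force: 37.8
```

Run:
```python
from h import *
o=robot.get_obs();print(o['tool_pos'],o['q'],o['wrist_force'])
o,c=pickle.load(open('w2.pkl','rb'));W=world(c,o)
ct=pickle.load(open('top2.pkl','rb'));Wt=cloud(ct)
for n,W in(('w',W),('t',Wt)):
  for lo,hi in((.022,.034),(.003,.034)):
    m=(W[...,2]>lo)&(W[...,2]<hi)&(abs(W[...,0]-.402)<.055)&(abs(W[...,1]-.161)<.045);p=W[m];x,y=p[:,0],p[:,1]
    # left/right long edges: extreme y per x bin ; slope
    b=np.arange(.375,.43,.005) if lo>.01 else np.arange(.365,.445,.005)
    for f in(np.min,np.max):
        e=np.array([(a+.0025,f(y[(x>=a)&(x<a+.005)])) for a in b if ((x>=a)&(x<a+.005)).sum()>2])
        k=np.polyfit(e[:,0]-.403,e[:,1],1);print(n,lo,f.__name__,k)
    print(np.percentile(x,[.5,99.5]))
  m=(W[...,2]>.002)&(W[...,2]<.02)&(cv2.cvtColor((c if n=='w' else ct)['img'],cv2.COLOR_RGB2HSV)[...,2]<70)&(abs(W[...,0]-.402)<.03)&(abs(W[...,1]-.161)<.025);print('ribs',m.sum(),W[m].mean(0))
```

```text
[ 0.40923271 -0.09070541  0.1320421 ] [ 0.63438744 -0.09626063 -0.452992    2.0898526  -0.04574576  1.13788541
  1.77286756] [ 0.13522913  0.4440802  -0.9462705 ]
w 0.022 min [-0.07884456  0.14364653]
w 0.022 max [-0.09852371  0.17796443]
[0.37582024 0.43132251]
w 0.003 min [-0.06654567  0.13670489]
w 0.003 max [0.08135431 0.18033885]
[0.3592911 0.4485959]
ribs 88 [0.40077648 0.16007517 0.01189471]
t 0.022 min [-0.14024917  0.14588705]
t 0.022 max [-0.04792117  0.1790099 ]
[0.37368462 0.42952519]
t 0.003 min [-0.0384316   0.13741324]
t 0.003 max [-0.07862234  0.18594253]
[0.3571288  0.44505767]
ribs 19 [0.40090934 0.16222259 0.01225922]
```

>>> send_rows --steps '[{"dp": [0, 0, -0.25], "rot": [0, 0, 0], "fingers": 0}, {"dp": [0, 0.3, -0.5], "rot": [0, 0, 0], "fingers": 0}, {"dp": [0, 0.6, -0.5], "rot": [0, 0, 0], "fingers": 0}, {"dp": [0, 0.9, -0.5], "rot": [0, 0, 0], "fingers": 0}, {"dp": [0, 1, -0.5], "rot": [0, 0, 0], "fingers": 0}, {"dp": [0, 1, -0.5], "rot": [0, 0, 0], "fingers": 0}]'

```text
clock: 20.6
tool_pos: [0.4098, 0.0314, 0.1921]
eef_rot: [0.0, -0.002, 1.0, 0.0]
wrist_force: [0.2, -0.0, -1.0]
opening: 0.0584
grip_force: 37.8
```

>>> send_rows --steps '[{"dp": [0.05, 0.3, 0], "rot": [0, 0, 0], "fingers": 0}, {"dp": [0.05, 0.6, 0], "rot": [0, 0, 0.096], "fingers": 0}, {"dp": [0.05, 0.9, 0], "rot": [0, 0, 0.096], "fingers": 0}, {"dp": [0.05, 1, 0], "rot": [0, 0, 0.096], "fingers": 0}, {"dp": [0.05, 1, 0], "rot": [0, 0, 0.096], "fingers": 0}, {"dp": [0.05, 1, 0], "rot": [0, 0, 0.096], "fingers": 0}]'

```text
clock: 21.2
tool_pos: [0.4037, 0.1476, 0.1917]
eef_rot: [-0.0, 0.039, 0.999, -0.0]
wrist_force: [-0.4, -0.2, -1.4]
opening: 0.0586
grip_force: 37.8
```

Run:
```python
from h import *
np.set_printoptions(precision=4,suppress=True)
o=robot.get_obs();c=robot.read_camera('wrist');pickle.dump((o,c),open('w3.pkl','wb'));cv2.imwrite('pics/w3.png',c['img'][:,:,::-1])
print(o['tool_pos'],o['eef_rot'],o['q'])
W=world(c,o);print('table z',np.median(W[(abs(W[...,2])<.01)][:,2]))
for n,lo,hi in(('cheek',.022,.034),('base',.003,.034),('wheel',.16,.24)):
    m=(c['range_z']>0)&(W[...,2]>lo)&(W[...,2]<hi)&(abs(W[...,0]-.402)<.05)&(abs(W[...,1]-.161)<.04);p=W[m]
    if len(p)>9: print(n,len(p),np.median(p[:,2]),cv2.minAreaRect((p[:,:2]*1000).astype(np.float32)),p.min(0),p.max(0))
```

```text
[0.4037 0.1476 0.1917] [-0.0003  0.0386  0.9993 -0.0003] [ 0.4533 -0.1465 -0.7858  1.9793 -0.108   1.2687  1.1988]
table z -0.0005184217209928399
cheek 1024 0.026293954653506438 ((401.9930419921875, 162.60879516601562), (35.30908203125, 55.334022521972656), 85.65168762207031) [0.3734 0.144  0.022 ] [0.4308 0.1821 0.0285]
base 3139 0.0063709065562433664 ((402.22698974609375, 162.8759765625), (50.00143051147461, 89.99549102783203), 86.0071792602539) [0.356  0.1353 0.003 ] [0.4485 0.1901 0.0285]
wheel 5323 0.21047515037896722 ((404.4397277832031, 156.50755310058594), (71.011474609375, 21.5853214263916), 89.89193725585938) [0.3936 0.121  0.1839] [0.4153 0.192  0.24  ]
```

View pics/w3.png

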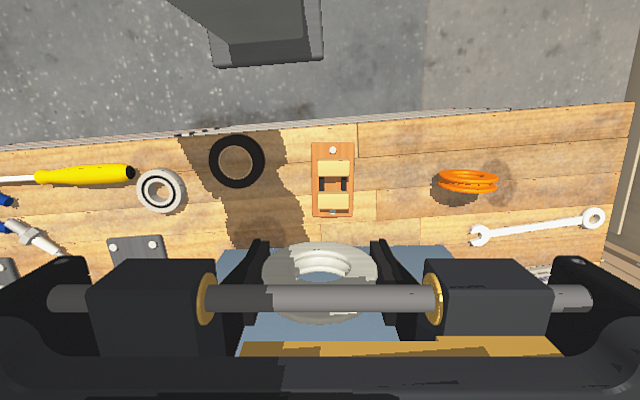

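The cradle is in clear view at (333,180), well below the wheel held at (320,280). Next I'll measure the wheel within the grip, in tool axes.

Run:
```python
from h import *
np.set_printoptions(precision=4,suppress=True)
o,c=pickle.load(open('w3.pkl','rb'));m=c['mount'];T=cloud(c)@m[:3,:3].T+m[:3,3];hsv=cv2.cvtColor(c['img'],cv2.COLOR_RGB2HSV)
k=(c['range_z']>0)&(abs(T[...,1])<.024)&(abs(T[...,0])<.02)&(T[...,2]>-.052)&(T[...,2]<.02)&(hsv[...,2]>60)
print(k.sum())
for z in np.arange(-.05,.015,.004):
    q=T[k&(abs(T[...,2]-z)<.002)]
    if len(q)>5: print(round(z,3),len(q),np.percentile(q[:,0],[2,50,98]),np.percentile(q[:,1],[1,99]))
R=fr(o['eef_rot']).as_matrix()
print('cradle minus TCP in tool', R.T@(np.array([.4021,.1627,.020])-o['tool_pos']))
```

```text
4112
-0.05 552 [-0.0065 -0.0038 -0.0023] [-0.0134  0.0129]
-0.046 208 [-0.0066 -0.0038 -0.0025] [-0.0187  0.0183]
-0.042 34 [-0.006   0.0075  0.008 ] [-0.0198  0.0216]
-0.038 392 [0.0066 0.0072 0.0079] [-0.0236  0.0236]
-0.034 241 [0.0064 0.0072 0.0078] [-0.0238  0.0237]
-0.03 161 [0.0065 0.0072 0.0078] [-0.0236  0.0237]
-0.026 135 [0.0065 0.0072 0.0079] [-0.0236  0.0237]
-0.022 131 [0.0054 0.0072 0.0077] [-0.0237  0.0237]
-0.018 167 [-0.0003  0.007   0.0078] [-0.0237  0.0236]
-0.014 294 [-0.0044  0.006   0.0077] [-0.0237  0.0234]
-0.01 496 [-0.0056  0.0037  0.0078] [-0.0227  0.0233]
-0.006 859 [-0.0059  0.0025  0.0076] [-0.022  0.022]
-0.002 228 [0.0063 0.0072 0.0078] [-0.0222  0.0208]
0.002 154 [0.0067 0.0073 0.0078] [-0.0167  0.0175]
0.006 60 [0.0066 0.0072 0.0076] [-0.0114  0.0113]
cradle minus TCP in tool [0.0026 0.015  0.1716]
```

>>> send_rows --steps '[{"dp": [0.022, 0.125, 0], "rot": [0, 0, 0], "fingers": 0}, {"dp": [0.022, 0.125, 0], "rot": [0, 0, 0], "fingers": 0}, {"dp": [0.022, 0.125, 0.3], "rot": [0, 0, 0], "fingers": 0}, {"dp": [0.022, 0.125, 0.6], "rot": [0, 0, 0], "fingers": 0}, {"dp": [0.022, 0.125, 0.95], "rot": [0, 0, 0], "fingers": 0}, {"dp": [0.022, 0.125, 0.95], "rot": [0, 0, 0], "fingers": 0}, {"dp": [0.022, 0.125, 0.95], "rot": [0, 0, 0], "fingers": 0}]'

```text
clock: 21.95
tool_pos: [0.4016, 0.1636, 0.0781]
eef_rot: [-0.001, 0.038, 0.999, -0.0]
wrist_force: [0.8, 1.0, -0.8]
opening: 0.0586
grip_force: 37.8
```

Run:
```python
from h import *
np.set_printoptions(precision=4,suppress=True)
o=robot.get_obs();c=robot.read_camera('wrist');print(o['tool_pos'],o['eef_rot'],o['q'])
m=c['mount'];T=cloud(c)@m[:3,:3].T+m[:3,3];W=world(c,o)
p=(c['range_z']>0)&(W[...,2]>.003)&(W[...,2]<.034)&(abs(W[...,0]-.402)<.05)&(abs(W[...,1]-.162)<.045)
for n,k in(('base',p),('cheek',p&(W[...,2]>.022))):
    q=W[k];print(n,len(q),cv2.minAreaRect((q[:,:2]*1000).astype(np.float32)))
R=fr(o['eef_rot']).as_matrix()
t=T[p&(W[...,2]>.022)];print('cheek tool x',np.histogram(t[:,0],np.arange(-.03,.034,.002)), 'y',np.percentile(t[:,1],[1,99]))
k=(c['range_z']>0)&(abs(T[...,1])<.024)&(abs(T[...,0])<.02)&(T[...,2]>-.052)&(T[...,2]<.02);print('near face',np.median(T[k&(T[...,0]>.004)][:,0]))
```

```text
[0.4016 0.1636 0.0781] [-0.0008  0.0382  0.9993 -0.0001] [ 0.4232  0.0303 -0.8687  2.1057  0.0264  1.018   1.0351]
base 4864 ((392.9353942871094, 163.36131286621094), (49.97359848022461, 71.09817504882812), 86.0344009399414)
cheek 1392 ((395.3746643066406, 163.14865112304688), (35.67786407470703, 42.549949645996094), 86.76411437988281)
cheek tool x (array([  0,   0,   0,   0,   0,   0,   0,  13, 102, 139,   0,   0,   0,
         0,   0,   0,   0,   0,   0,  22, 115, 119, 122, 124, 125, 130,
       117, 135, 129,   0,   0]), array([-0.03 , -0.028, -0.026, -0.024, -0.022, -0.02 , -0.018, -0.016,
       -0.014, -0.012, -0.01 , -0.008, -0.006, -0.004, -0.002,  0.   ,
        0.002,  0.004,  0.006,  0.008,  0.01 ,  0.012,  0.014,  0.016,
        0.018,  0.02 ,  0.022,  0.024,  0.026,  0.028,  0.03 ,  0.032])) y [-0.0184  0.0165]
near face 0.007176132644473546
```

>>> send_rows --steps '[{"dp": [0, -0.005, 0.15], "rot": [0, 0, 0], "fingers": 0}, {"dp": [0, -0.005, 0.25], "rot": [0, 0, 0], "fingers": 0}, {"dp": [0, -0.005, 0.35], "rot": [0, 0, 0], "fingers": 0}, {"dp": [0, -0.005, 0.44], "rot": [0, 0, 0], "fingers": 0}, {"dp": [0, -0.005, 0.44], "rot": [0, 0, 0], "fingers": 0}, {"dp": [0, -0.005, 0.44], "rot": [0, 0, 0], "fingers": 0}]'

```text
clock: 22.6
tool_pos: [0.4016, 0.1642, 0.0251]
eef_rot: [-0.0, 0.038, 0.999, 0.0]
wrist_force: [-0.1, -1.6, -1.3]
opening: 0.0587
grip_force: 37.8
```

>>> send_rows --steps '[{"dp": [0, 0, 0.025], "rot": [0, 0, 0], "fingers": 0}, {"dp": [0, 0, 0.04], "rot": [0, 0, 0], "fingers": 0}, {"dp": [0, 0, 0.04], "rot": [0, 0, 0], "fingers": 0}]'

```text
clock: 22.9
tool_pos: [0.4016, 0.1639, 0.0203]
eef_rot: [0.0, 0.038, 0.999, -0.0]
wrist_force: [0.8, 0.3, -2.0]
opening: 0.0584
grip_force: 37.8
```

>>> send_rows --steps '[{"dp": [0, 0, 0.012], "rot": [0, 0, 0], "fingers": 0}, {"dp": [0, 0, 0.012], "rot": [0, 0, 0], "fingers": 0}]'

```text
clock: 23.1
tool_pos: [0.4022, 0.164, 0.0196]
eef_rot: [0.0, 0.038, 0.999, -0.0]
wrist_force: [-1.5, -1.1, 5.5]
opening: 0.0588
grip_force: 37.9
```

>>> send_rows --steps '[{"dp": [0, 0, 0.01], "rot": [0, 0, 0], "fingers": 0}, {"dp": [0, 0, 0.01], "rot": [0, 0, 0], "fingers": 0}]'

```text
clock: 23.3
tool_pos: [0.4027, 0.1638, 0.0189]
eef_rot: [0.001, 0.038, 0.999, -0.001]
wrist_force: [-2.1, -2.6, 10.6]
opening: 0.0588
grip_force: 35.2
```

>>> send_rows --steps '[{"dp": [0, 0, -0.008], "rot": [0, 0, 0], "fingers": 0}, {"dp": [0, 0, -0.008], "rot": [0, 0, 0], "fingers": 72}, {"dp": [0, 0, -0.008], "rot": [0, 0, 0], "fingers": 80}, {"dp": [0, 0, -0.008], "rot": [0, 0, 0], "fingers": 90}, {"dp": [0, 0, -0.008], "rot": [0, 0, 0], "fingers": 100}, {"dp": [0, 0, -0.008], "rot": [0, 0, 0], "fingers": 100}, {"dp": [0, 0, -0.008], "rot": [0, 0, 0], "fingers": 100}]'

```text
clock: 24.0
tool_pos: [0.4016, 0.164, 0.0186]
eef_rot: [-0.0, 0.038, 0.999, 0.0]
wrist_force: [-0.9, -0.1, -1.1]
opening: 0.0858
grip_force: 0.0
```

>>> send_rows --steps '[{"dp": [0, 0, -0.1], "rot": [0, 0, 0], "fingers": 100}, {"dp": [0, 0, -0.3], "rot": [0, 0, 0], "fingers": 100}, {"dp": [0, 0, -0.6], "rot": [0, 0, 0], "fingers": 100}, {"dp": [0, 0, -1], "rot": [0, 0, 0], "fingers": 100}, {"dp": [0, 0, -1], "rot": [0, 0, 0], "fingers": 100}, {"dp": [0, 0, -1], "rot": [0, 0, 0], "fingers": 100}]'

```text
clock: 24.6
tool_pos: [0.4026, 0.1642, 0.1404]
eef_rot: [0.002, 0.038, 0.999, -0.0]
wrist_force: [0.2, -0.7, -0.7]
opening: 0.0868
grip_force: 0.0
```

Run:
```python
from h import *
np.set_printoptions(precision=4,suppress=True)
o=robot.get_obs();c=robot.read_camera('wrist');s=robot.read_camera('scene');t=robot.read_camera('top')
W=world(c,o);k=(c['range_z']>0)&(W[...,2]>.032)&(W[...,2]<.08)&(abs(W[...,0]-.402)<.05)&(abs(W[...,1]-.162)<.05);p=W[k]
print(o['clock'],o['tool_pos'],len(p),p.min(0),p.max(0))
for z in(.036,.045,.055,.065): 
    q=p[abs(p[:,2]-z)<.003]; print(z,len(q),np.percentile(q,[2,98],axis=0)[:,:2] if len(q) else '')
a=cv2.resize(s['img'][100:320,180:480],(600,440));b=cv2.resize(c['img'][:200,240:440],(200,200));d=np.zeros((440,200,3),np.uint8);d[:200]=b
e=cv2.resize(t['img'][150:270,230:470],(200,100));d[220:320]=e
cv2.imwrite('pics/f.png',np.hstack([a,d])[:,:,::-1])
```

```text
24.6 [0.4026 0.1642 0.1404] 1474 [0.392  0.1326 0.0321] [0.409  0.1919 0.0718]
0.036 82 [[0.3922 0.1337]
 [0.4063 0.191 ]]
0.045 93 [[0.3923 0.1341]
 [0.4069 0.1915]]
0.055 188 [[0.3926 0.1358]
 [0.4076 0.189 ]]
0.065 485 [[0.3933 0.1425]
 [0.408  0.1819]]
```

View pics/f.png

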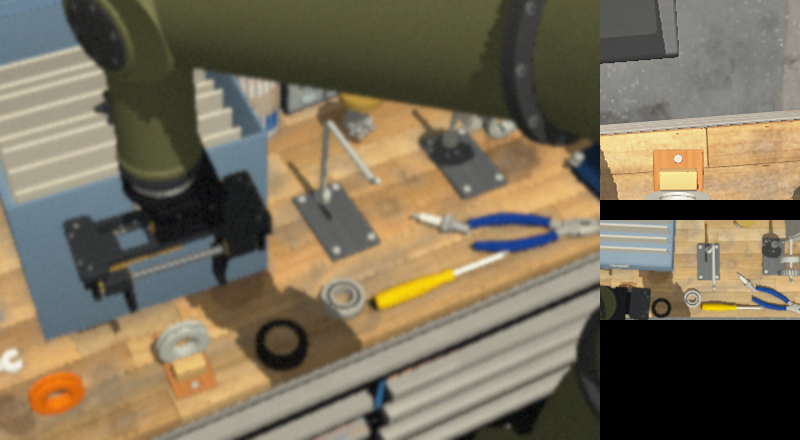

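>>> send_rows --steps '[{"dp": [0, 0, -0.3], "rot": [0, 0, 0], "fingers": 100}, {"dp": [0, 0, -0.5], "rot": [0, 0, 0], "fingers": 100}, {"dp": [0, 0, -0.5], "rot": [0, 0, 0], "fingers": 100}, {"dp": [0, 0, -0.5], "rot": [0, 0, 0], "fingers": 100}, {"dp": [0, 0, -0.5], "rot": [0, 0, 0], "fingers": 100}]'

```text
clock: 25.25
tool_pos: [0.4005, 0.1637, 0.197]
eef_rot: [-0.002, 0.038, 0.999, -0.0]
wrist_force: [1.0, -1.4, -1.4]
opening: 0.087
grip_force: 0.0
```

Run:
```python
from h import *
np.set_printoptions(precision=4,suppress=True)
o=robot.get_obs();c=robot.read_camera('wrist');t=robot.read_camera('top')
W=world(c,o);g=(c['range_z']>0)&(abs(W[...,0]-.402)<.05)&(abs(W[...,1]-.162)<.05)
p=W[g&(W[...,2]>.032)&(W[...,2]<.08)];print(o['clock'],o['joint_vel'].round(3),'wheel top',np.percentile(p[:,2],[95,99,100]),'y',p[:,1].min(),p[:,1].max())
for z in(.036,.05,.065): q=p[abs(p[:,2]-z)<.003];print(z,np.percentile(q[:,0],[2,98]))
q=W[g&(W[...,2]>.022)&(W[...,2]<.03)];print('cheek y',np.percentile(q[:,1],[1,99]),np.median(q[:,2]))
T=cloud(t)
for y in(-.092,-.294):
    k=(T[...,2]>.156)&(T[...,2]<.175)&(abs(T[...,1]-y)<.035)&(T[...,0]>.42)&(T[...,0]<.56);print(y,np.histogram(T[k][:,0],np.arange(.42,.56,.01))[0])
```

```text
25.25 [-0.001  0.001 -0.002  0.002 -0.002  0.002 -0.   ] wheel top [0.0702 0.071  0.0725] y 0.13326698372887297 0.192363833705007
0.036 [0.3924 0.406 ]
0.05 [0.3921 0.4077]
0.065 [0.3933 0.4082]
cheek y [0.1441 0.1813] 0.026257863798307635
-0.092 [6 9 0 0 0 0 0 0 0 0 0 0 0 0]
-0.294 [ 0  0 14  1 67 66  1 16 79 12  0  0  0  0]
```

```bash
python3 -c "
from workcell import robot
print(robot.hand_in())"
```

```text
the job is handed in; nothing more can be done
None
```

I handed the job in at about 25 s of the 67 s allowed: the front and middle wheels hang on the spare hook, and the rear wheel stands upright in the cradle slot, its top about 70 mm up against the 69 mm expected.

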